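Check the electromagnet's air gap with the go gauge

TASK

Check the air gap of the electromagnet: take the green-handled gauge out of its wooden stand and lower its blade into the gap between the two steel pole shoes, near the middle of the gap's length, until its stop plate rests on both shoes. Do not drop it in; leave it standing there, and leave the red gauge in the stand.

Things in the scene. Friction and masses are not known exactly. Their poses are not given: they have to be found in the camera images.
- gauge_green: Upright go gauge: steel blade 22 mm wide, 6 thick, reaching 42 down from an aluminium stop plate (36 in x, 50 in y, 8 high); green handle on the plate, 8 to 58 mm above the origin, 28 wide, 16 thick: grip across the 16. Origin: centre of the stop plate's underside. x along the blade's width, y across its thickness, z up. A half turn about z makes no difference.
- gauge_red: The no-go gauge, the same but with a red handle and a blade 16 mm thick, too thick for the gap; same origin and axes. It stays in the stand. The two gauges stand 80 mm apart along their x, in either order.
- gauge_stand: Fixed light wooden block, 160 x 62 x 52 mm, origin at the centre of its underside, x along its length. Two upright slots, 31 mm along x by 23 along y, 47 deep, at x = +40 and -40 mm hold the gauges' blades; the stop plates rest on its top, 52 mm above the desk.
- gap_mouth (a point): Top centre of the air gap of a fixed electromagnet (two copper coils, two steel pole shoes on top; 150 x 60 x 100 mm): level with the shoes' flat tops, 100 mm above the desk, midway between them. x along the gap (60 mm, open at both ends), y across it, z up. Gap 12 mm wide, with a sloped lead-in to 28 mm over its top 12 mm; 78 mm free below the point.

How it is judged:
On the way:
1. the green gauge is lifted clear of the stand (height (world z) of gauge_green above 0.095 m), for 0.1 s.
At the end, for the whole second after the job is handed in: The green gauge stands at rest and upright (within 8 degrees) with its blade in the gap, along it within 17 degrees, within 15 mm of the middle of the gap's length and 10 mm of its centre line, its stop plate resting on the shoes (within 5 mm); the red gauge is still in the stand (x of gauge_green in the frame of gap_mouth between -0.015 and 0.015 m and y of gauge_green in the frame of gap_mouth between -0.01 and 0.01 m and z of gauge_green in the frame of gap_mouth between -0.004 and 0.005 m and angle between gauge_green's own z axis and vertical below 0.15 rad and angle between the x axis of gauge_green and the x axis of gap_mouth, either way round below 0.3 rad and linear speed of gauge_green below 0.02 m/s and horizontal distance between gauge_red and gauge_stand below 0.055 m and height (world z) of gauge_red below 0.06 m); the robot touches nothing.
It fails at once if the green gauge is dropped (falls free at more than 0.5 m/s) (linear speed of gauge_green above 0.5 m/s and contact force between the fingers and gauge_green below 0.05 N).
It fails at once if the red gauge is lifted out of the stand (height (world z) of gauge_red above 0.09 m).
It also fails if it takes over 38 s, if anything falls off the work surface, if the arm or the gripper's body presses on something with over 40 N, if the wrist force passes 120 N, or if a joint passes its speed limit or range.

ROBOT

A 7-joint arm with a two-finger parallel gripper is mounted at the origin on a cart in front of the work surface, level with it; the furniture and walls round the work are solid. World frame = base frame: x ahead of the robot, y to its left, z up, the work surface at z = 0. Lengths are in m, angles in rad, forces in N, time in s.
With the tool pointing down it reaches from about 0.375 to 0.925 m from the base axis. Payload 3.1 kg.
Tool frame: the origin (TCP) lies between the finger pads; the fingertips stand 19 mm ahead of it and the grasp point (between the pads) is the TCP; z points along the fingers, y is the line along which they close (so a half turn about z gives the same grasp; the last joint's range is limited). The gripper opens to 85 mm and grips with 20 to 120 N. Pads are 22 mm wide; open, the fingers measure 114 mm over their backs; the gripper's body (76 mm by 85 mm) begins 54 mm behind the grasp point. The pads swing forward as they close: fully open they stand 13 mm farther back than shut.
Start: joints at [-1.329, 0.383, 0.044, 1.598, -0.018, 1.161, -0.05], TCP at [0.217, 0.613, 0.217] pointing down, gripper open.
Joint ranges: [-2.61, 2.61], [-0.41, 2.15], [-1.48, 1.57], [0, 2.5], [-1.57, 4.71], [0.05, 1.97], [-2.85, 2.85]. Speed limits (rad/s): [2.79, 2.79, 3.14, 3.14, 3.14, 3.14, 3.14].

INTERFACE

Orientations are given as a unit quaternion [x, y, z, w].
In Python, from bench import move_ptp, movel, move_j, move_gripper, pause, inverse_kinematics, read_camera, camera_params, MotionError, sign_off, look_for, tip_of, read_time_s, read_qpos, read_joint_vel, read_effort, read_eef_pos, read_tcp_rot, read_ft_force, read_ft_torque, read_finger_gap, read_grasp_force gives the robot as it stands. Calls block until the motion is done:
- move_ptp(position, orientation): joint-space move of the TCP to a pose.
- movel(position, orientation=None, speed=0.15): straight line of the TCP; orientation=None keeps the orientation; speed is the mean speed in m/s.
- move_j(angles): joint-space move.
- move_gripper(opening, effort=None): finger opening in m; effort is the grip in N (None keeps the last); returns when the fingers have stopped.
- pause(seconds).
- inverse_kinematics(position, orientation): joint angles nearest the present ones, or None.
- read_camera(name): name is "scene" or "top" or "wrist"; returns the picture (400x640x3 uint8, red, green, blue); there is no depth.
- camera_params(name): a dict with "K" (3x3 intrinsics, pixels), "camera_from_world" (4x4, takes a point from world to camera coordinates). Camera axes: x right, y down, z forward; pixel columns grow to the right and rows downward; lengths in m; the calibration is good to about 2 mm. A picture is of the moment at which its call begins: read the wrist's pose just before it. camera_params takes no time and is no camera call; for the wrist camera it gives the pose at the moment of the call.
A pose or a line that the arm cannot do raises MotionError and nothing moves.
- sign_off(): hands the job in; it is judged then, once.
Trained networks look in the newest picture that a camera, given by its name, has taken for a name from the list of things; names that differ only in an ending like _2 or _b are one class to them, and where a whole thing is asked for, a point or a joint stands for the part that bears it (a point fixed in the world has none). Each returns a list of dicts, best first, with "confidence" (0 to 1); they miss things now and then, are a little off and sometimes report something else, mostly with a low value. They report only what shows in the picture. A call takes as long as a camera call.
- look_for(camera, name): "at" ([column, row] in pixels, amid what is visible of it).
- tip_of(camera, name): "at" ([column, row] in pixels: a listed point, or the origin of a listed thing).
Readings, each from a call of its own:
- read_time_s(): time.
- read_qpos(): joint angles.
- read_joint_vel(): joint speeds.
- read_effort(): joint torques, N m.
- read_eef_pos(): TCP position.
- read_tcp_rot(): TCP orientation.
- read_ft_force(): force on the tool from outside, world axes, zero at the start.
- read_ft_torque(): the same for the moment, N m.
- read_finger_gap(): finger opening in m.
- read_grasp_force(): force on a finger pad.
Only numpy, scipy, OpenCV 4.12 (cv2) and the standard library are available. Lean on these libraries where they do the work, as an engineer would, in place of code of your own. Each camera call takes 0.05 s, during which the arm holds its last target. There are 200 camera calls.

## Working session

There is one attempt and no reset: what is moved stays moved. The work goes in short steps, each a Python script; the robot and the scene stay as the last script left them, time stands still between calls to the robot, and variables do not carry over. Pictures are saved under pics/ and viewed, at most 10 in all, crops included, and the job is handed in when it is done.

```bash
mkdir -p pics; cat > h.py <<'E'
import numpy as np, cv2
from bench import *
def ray(cam,px,z):
    """world point on plane z seen at pixel"""
    p=camera_params(cam);T=np.array(p["camera_from_world"]);R,t=T[:3,:3],T[:3,3]
    d=R.T@np.linalg.inv(p["K"])@[px[0],px[1],1];c=-R.T@t
    return c+d*(z-c[2])/d[2]
def proj(cam,P):
    p=camera_params(cam);q=np.array(p["K"])@(np.array(p["camera_from_world"])@np.r_[P,1])[:3];return q[:2]/q[2]
def save(cam,name):
    im=np.array(read_camera(cam));cv2.imwrite(f"pics/{name}.png",im[:,:,::-1]);return im
E
python3 - <<'E'
from h import *
print(read_time_s(),read_tcp_rot())
a=save("scene","s0");b=save("top","t0")
for c in("scene","top"):
  for n,z in(("gauge_green",.052),("gauge_red",.052),("gauge_stand",0),("gap_mouth",.1)):
    for d in tip_of(c,n)[:2]: print(c,n,d["confidence"],np.round(d["at"],1),ray(c,d["at"],z).round(4))
E
python3 -c "
import cv2,numpy as np
cv2.imwrite('pics/c0.png',cv2.resize(np.vstack([cv2.imread('pics/s0.png'),cv2.imread('pics/t0.png')]),(480,600)))"
```

```text
0.0 [ 1.69007838e-01  9.85613811e-01 -1.31930788e-03 -1.59558068e-04]
scene gauge_green 0.79 [260.3 178.2] [0.4393 0.2436 0.052 ]
scene gauge_red 0.57 [287.7 192.8] [0.4587 0.1576 0.052 ]
scene gauge_stand 0.96 [274.8 205.2] [0.4425 0.1925 0.    ]
scene gap_mouth 0.85 [426.7 291.7] [ 0.4563 -0.2514  0.1   ]
top gauge_green 0.89 [220.1 215.1] [0.4433 0.242  0.052 ]
top gauge_red 0.57 [257.3 212. ] [0.4499 0.1591 0.052 ]
top gauge_stand 0.56 [241.9 217.7] [0.445  0.2039 0.    ]
top gap_mouth 0.73 [451.6 204.4] [ 0.4566 -0.2553  0.1   ]
```

View pics/t0.png

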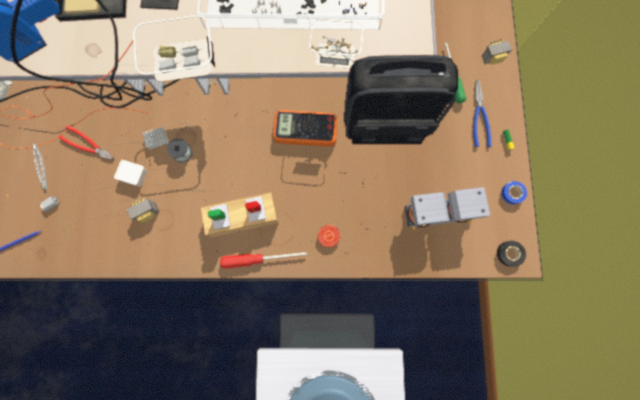

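View pics/s0.png

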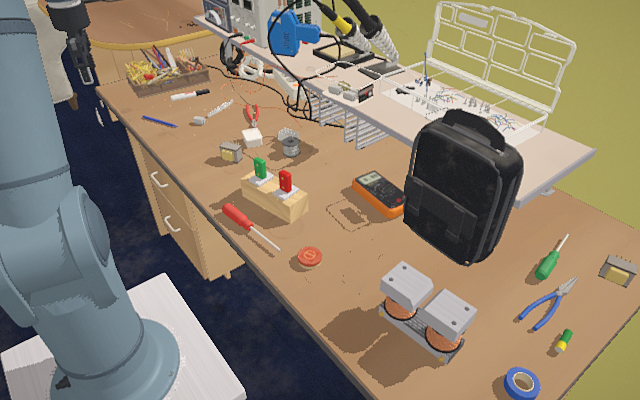

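The top view shows the stand at about (240,213), with green at (217,214) on its left and red at (254,207). The magnet shoes are at (430,208) and (468,204), with the gap between them. The scene view agrees, and the backpack stands behind the magnet. Next I'll go above the green gauge and look from close by.

```bash
cat >> h.py <<'E'
def quat(ydir):
    from scipy.spatial.transform import Rotation as Ro
    y=np.r_[ydir,0.];y/=np.linalg.norm(y);z=np.array([0,0,-1.])
    return Ro.from_matrix(np.c_[np.cross(y,z),y,z]).as_quat()
def best(pos,ydir):
    """the half-turn choice with the last joint nearer mid-range"""
    o=[]
    for s in(1,-1):
        q=quat(s*np.array(ydir));j=inverse_kinematics(list(pos),list(q))
        if j is not None:o.append((abs(j[6]),list(q),np.round(j,2)))
    return sorted(o,key=lambda a:a[0])
E
python3 - <<'E'
from h import *
a=np.radians(11); u=np.array([np.sin(a),-np.cos(a)]); v=np.array([np.cos(a),np.sin(a)])
pos=[.443,.242,.24]
o=best(pos,v);print(o)
print(best([.456,-.255,.3],[.105,-.995]))
move_ptp(pos,o[0][1]); print(read_time_s(),read_eef_pos())
save("wrist","w1")
for n,z in(("gauge_green",.052),("gauge_red",.052),("gauge_stand",0)):
  for d in tip_of("wrist",n)[:2]: print(n,d["confidence"],np.round(d["at"],1),ray("wrist",d["at"],z).round(4))
  for d in look_for("wrist",n)[:1]: print(" look",d["confidence"],np.round(d["at"],1),ray("wrist",d["at"],.11).round(4))
E
```

```text
[(np.float64(0.3511900040022949), [np.float64(0.636078220277764), np.float64(0.77162458338772), np.float64(0.0), np.float64(0.0)], array([-1.  ,  0.08,  0.44,  1.93, -0.04,  1.14, -0.35])), (np.float64(2.7605225975512067), [np.float64(0.77162458338772), np.float64(-0.636078220277764), np.float64(0.0), np.float64(0.0)], array([-0.68,  0.08,  0.1 ,  1.92, -0.01,  1.14,  2.76]))]
[(np.float64(1.283931456213542), [np.float64(0.9986185548072632), np.float64(0.05254504728947407), np.float64(0.0), np.float64(0.0)], array([-1.28, -0.31,  1.55,  1.84,  0.32,  1.32, -1.28])), (np.float64(1.8439088253549054), [np.float64(-0.05254504728947407), np.float64(0.9986185548072632), np.float64(0.0), np.float64(0.0)], array([-1.28, -0.32,  1.54,  1.84,  0.33,  1.33,  1.84]))]
2.1 [0.44224313 0.24435693 0.23994796]
gauge_green 0.91 [310.8 170.5] [0.4372 0.242  0.052 ]
 look 0.72 [310.6 176.3] [0.4366 0.2486 0.11  ]
gauge_red 0.76 [314.2 245.9] [0.4559 0.1637 0.052 ]
 look 0.98 [312.8 253.5] [0.4516 0.1809 0.11  ]
gauge_stand 0.67 [314.  193.8] [0.4475 0.2041 0.    ]
 look 0.85 [314.2 205.6] [0.4446 0.2234 0.11  ]
```

View pics/w1.png

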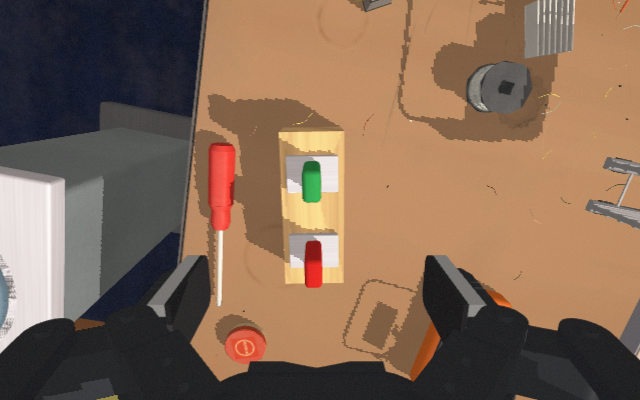

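The wrist view shows the stand upright in the image, with green at (312,180), red at (314,262) and nothing in the fingers' way. The measured spacing of 80.5 mm matches the 80 given, and the axis is turned about 13°. Now I'll grasp and lift.

```bash
python3 - <<'E'
from h import *
a=np.radians(13); v=np.array([np.cos(a),np.sin(a)])
q=best([.4385,.2425,.2],v)[0][1]
move_ptp([.4385,.2425,.16],q)
movel([.4385,.2425,.089],q,speed=.1); print(read_eef_pos(),read_ft_force())
move_gripper(0.0,60); print(read_finger_gap(),read_grasp_force(),read_eef_pos())
p=read_eef_pos()
movel([p[0],p[1],.11],q,speed=.05);print(read_ft_force(),read_finger_gap())
movel([p[0],p[1],.26],q,speed=.15); print(read_eef_pos(),read_finger_gap(),read_grasp_force(),read_ft_force(),read_time_s())
save("wrist","w2")
E
```

```text
[0.43929732 0.24292618 0.08975352] [ 0.47473766  0.3355534  -0.56884684]
0.013949934606227898 59.12901163101196 [0.43853119 0.24258421 0.08935295]
[ 0.35087814 -0.07934862 -1.97542581] 0.013876703249755448
[0.4377164  0.2420696  0.25878164] 0.013828613159438126 58.56839954853058 [-0.25288677 -0.80928075 -1.48001642] 6.0917
```

View pics/w2.png

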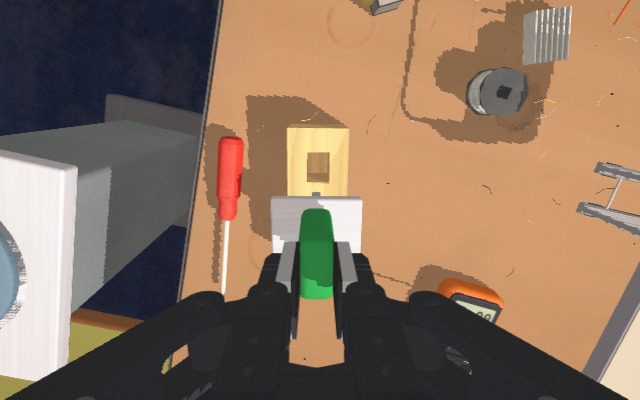

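The gauge is held straight and lifted clear, and its empty slot shows at (318,167). Next I'll swing the base to the magnet and look there.

```bash
python3 - <<'E'
from h import *
j=np.array(read_qpos());p=np.array(read_eef_pos());print(j.round(2))
az=np.arctan2(-.255,.455)-np.arctan2(p[1],p[0])
j[0]-=az
move_j(list(j));print(read_eef_pos(),read_time_s())
pos=[.40,-.258,.26]
for o in best(pos,[.105,-.995]): print(o)
q=list(quat([.105,-.995]))
move_ptp(pos,q);print(read_qpos(),read_eef_pos(),read_finger_gap(),read_time_s())
im=save("wrist","w3");save("top","t3")
for n,z in(("gap_mouth",.1),("gauge_green",p[2]-.037)):
  for c in("wrist","top"):
    for d in tip_of(c,n)[:2]: print(c,n,d["confidence"],np.round(d["at"],1),ray(c,d["at"],z).round(4))
E
```

```text
[-1.01  0.05  0.44  1.92 -0.02  1.18 -0.33]
[ 0.43714445 -0.24293227  0.25852342] 7.9167
(np.float64(0.9781927061479417), [np.float64(0.9986185548072632), np.float64(0.05254504728947407), np.float64(0.0), np.float64(0.0)], array([ 0.01, -0.01,  0.48,  1.97,  0.  ,  1.18, -0.98]))
(np.float64(2.163891299019678), [np.float64(-0.05254504728947407), np.float64(0.9986185548072632), np.float64(0.0), np.float64(0.0)], array([ 0.08, -0.  ,  0.41,  1.97,  0.  ,  1.18,  2.16]))
[ 0.00680278 -0.00761925  0.47973257  1.97097252  0.00329273  1.17688592
 -0.97647772] [ 0.4008683  -0.2569898   0.26009719] 0.013563733522769331 8.575
wrist gap_mouth 0.92 [319.1 112.3] [ 0.4558 -0.2537  0.1   ]
wrist gauge_green 0.93 [314.8 227.7] [ 0.3957 -0.2571  0.2216]
top gauge_green 0.86 [479.3 222.4] [ 0.4021 -0.2615  0.2216]
```

View pics/w3.png

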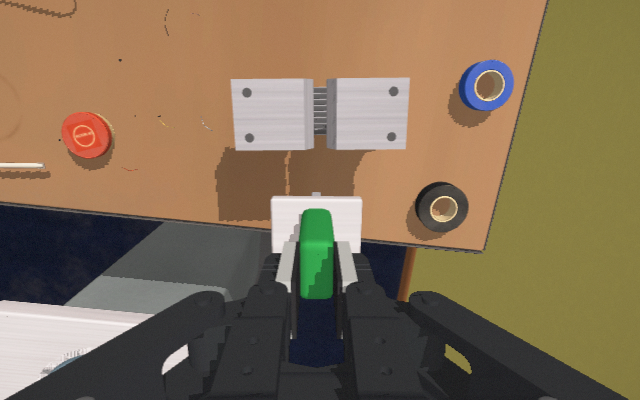

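The wrist view shows the shoes at (272,115) and (367,113), with the gap centred near column 320. The bolt lines are level to within 0.5°, so the yaw is already right. The gauge hangs straight at column 316. Next I'll go above the gap, descend to just over the mouth, and check once more.

```bash
python3 - <<'E'
from h import *
b=np.mean([ray("wrist",p,.1) for p in((247,92),(393,91),(249,138),(391,137))],0);print("bolts",b)
g=np.mean([b[:2],[.4558,-.2537]],0)
T=np.r_[g+[.004,0],0];q=list(quat([.105,-.995]))
movel(list(T+[0,0,.26]),q);pause(.2)
c=np.zeros(3)
for z in(.26,.188):
    movel(list(T+[0,0,z]+c),q,speed=.1);pause(.3)
    e=T[:2]-np.array(read_eef_pos())[:2];c[:2]+=e;print(z,e,read_eef_pos())
movel(list(T+[0,0,.188]+c),q,speed=.05);pause(.3);print(T,c,read_eef_pos(),read_time_s(),read_ft_force())
w=save("wrist","w4");s=save("scene","s4")
m=cv2.resize(s[200:380,340:540],None,fx=3,fy=3,interpolation=cv2.INTER_CUBIC);cv2.imwrite("pics/s4c.png",m[:,:,::-1])
E
```

```text
bolts [ 0.4533155  -0.25518035  0.1       ]
0.26 [-1.59095966e-05 -1.45397605e-05] [ 0.45857366 -0.25442563  0.26003073]
0.188 [-0.00037326  0.00016961] [ 0.45893101 -0.25460978  0.18858906]
[ 0.45855775 -0.25444017  0.        ] [-0.00038917  0.00015507  0.        ] [ 0.45817924 -0.25427185  0.18798803] 11.8833 [ 1.29282037 -0.19310001 -1.7600557 ]
```

View pics/s4c.png

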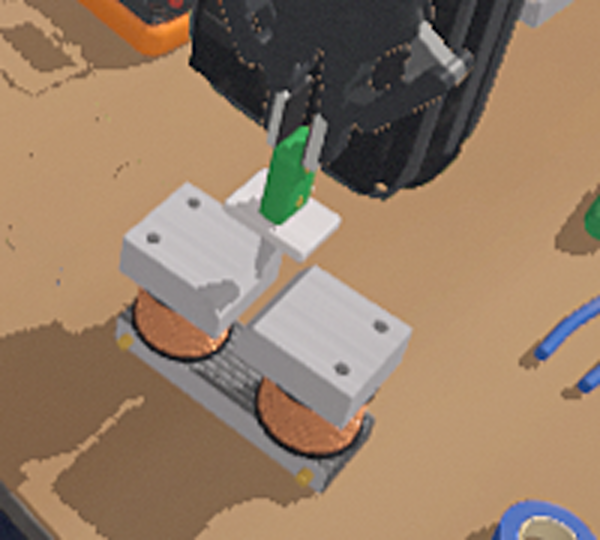

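View pics/w4.png

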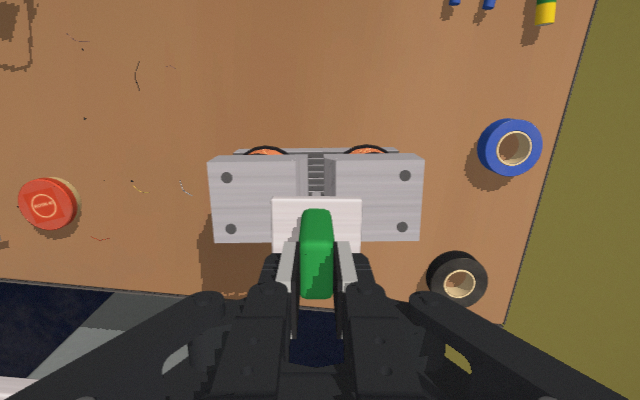

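The gap centre is at column 317 and the gauge at 316, so it is lined up well inside the 3 mm clearance. Next is the slow descent, watching the force.

```bash
python3 - <<'E'
from h import *
b=np.mean([ray("wrist",p,.1) for p in((227,177),(405,175),(231,229),(402,227))],0);print("gap centre",b)
p=np.array(read_eef_pos());q=list(quat([.105,-.995]));f0=read_ft_force()[2]
x,y=.4582,-.2543
for z in list(np.arange(.178,.142,-.009))+list(np.arange(.141,.1345,-.0012)):
    movel([x,y,z],q,speed=.05 if z>.142 else .02)
    f=np.array(read_ft_force());print(round(z,4),f.round(1),np.round(read_eef_pos(),4))
    if f[2]-f0>5: break
    if np.hypot(*f[:2])>15: break
pause(.2);print(read_ft_force(),read_time_s())
for c in("wrist","scene"):
  save(c,c+"5")
  for d in tip_of(c,"gauge_green")[:1]: print(c,d,ray(c,d["at"],.1))
E
```

```text
gap centre [ 0.4538394  -0.25449484  0.1       ]
0.178 [ 0.8 -0.1 -0.6] [ 0.4576 -0.254   0.1772]
0.169 [ 0.6  0.5 -1.6] [ 0.4578 -0.2541  0.1684]
0.16 [ 0.3 -0.3 -1.6] [ 0.4578 -0.2541  0.1595]
0.151 [-0.5 -0.1 -1.2] [ 0.4578 -0.2541  0.1505]
0.142 [ 0.4  0.  -1. ] [ 0.4582 -0.2543  0.1419]
0.141 [ 0.2  0.1 -2.1] [ 0.4582 -0.2543  0.141 ]
0.1398 [-0.3  0.9 -1.5] [ 0.4581 -0.2542  0.1397]
0.1386 [-0.2 -0.4 -1. ] [ 0.4581 -0.2542  0.1385]
0.1374 [ 0.3  0.3 -1.4] [ 0.4583 -0.2543  0.1374]
0.1362 [-2.   1.   5.2] [ 0.4585 -0.2543  0.1374]
[-2.64353516  1.70625911  4.83783008] 15.3833
wrist {'at': [315.1, 226.2], 'confidence': 0.61} [ 0.45502829 -0.25378229  0.1       ]
scene {'at': [428.9, 293.6], 'confidence': 0.74} [ 0.45619393 -0.25633756  0.1       ]
```

Contact came at the expected height (TCP z 0.1374), with the gauge about 1 mm from the gap centre. Now I'll release, retreat straight up and check.

```bash
python3 - <<'E'
from h import *
q=list(read_tcp_rot())
move_gripper(.045);p=read_eef_pos()
movel([p[0],p[1],.27],q,speed=.12);pause(.3);print(read_time_s(),read_ft_force(),read_finger_gap())
w=save("wrist","w6");s=save("scene","s6")
for c in("wrist","scene"):
  for n,z in(("gauge_green",.1),("gauge_red",.052)):
    for d in tip_of(c,n)[:1]: print(c,n,d,ray(c,d["at"],z))
m=np.hstack([cv2.resize(s[220:370,350:500],(400,400)),cv2.resize(w[0:320,160:480],(400,400))]);cv2.imwrite("pics/c6.png",m[:,:,::-1])
E
```

```text
17.5583 [-0.09271592  0.26983175 -0.51188475] 0.04482297510226915
wrist gauge_green {'at': [317.2, 175.5], 'confidence': 0.78} [ 0.4556696  -0.25516499  0.1       ]
scene gauge_green {'at': [426.3, 293.6], 'confidence': 0.62} [ 0.45281056 -0.25367373  0.1       ]
scene gauge_red {'at': [285.9, 192.0], 'confidence': 0.7} [0.45709697 0.16252915 0.052     ]
```

View pics/c6.png

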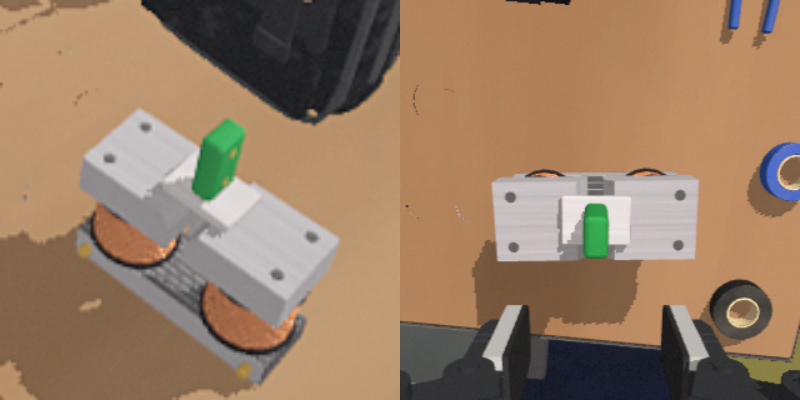

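Both views show the gauge upright with its plate flat across both shoes and centred. The gripper is clear, and red is still in the stand.

```bash
python3 -c "
from bench import *
print(sign_off())"
```

```text
the job is handed in; nothing more can be done
None
```

The green gauge stands upright in the magnet's gap, about 1–2 mm from the middle, with its stop plate on both shoes; the red gauge is still in the stand, and I handed the job in at about 18 s (no verdict was returned).

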